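# Load the collet, release the catch, hold the closing lever

## Task

Take the gold-coloured milling cutter out of the aluminium stand, stand it shank down in the bore of the steel collet block until its collar rests on the block, and let go of it. Then flip the red safety catch all the way over, away from the lever, and after that pull the lever with the black cross grip towards the near side of the fixture as far as it goes. Finish while still holding the lever there: it springs back if you let go. Leave the two grey cutters, the oil bottle and the spanner alone.

Things in the scene. Friction and masses are not known exactly. Their poses are not given: they have to be found in the camera images.
- fixture: Collet closing fixture, bolted down: blue base plate 180 (x) by 240 (y) by 15 mm thick (its middle 5 mm along +x and 10 mm along -y from the origin). Origin on the work surface. Its own -x is the near side, roughly towards the robot; z up. In its frame (mm): the collet block stands centred at x -40, y +65; the lever pivot at x 50, y -60, z 50; the catch pivot line at y -105, z 70. A grey housing 45 mm high, 80 by 60 mm, stands behind (+x of) the collet block.
- bore (a point): Centre of the mouth of the bore in the top face of the steel collet block (60 by 60 mm, top face 60 mm above the work surface). The bore is 18.5 mm across, 45 mm deep, vertical, with a 2 mm chamfer. Axes as fixture.
- stand: Aluminium cutter stand, fixed, 170 (its x) by 60 by 45 mm high, origin under its centre on the work surface. Three holes in a row along its x at -55, 0 and +55 mm, 19 mm across and 30 mm deep; each holds one cutter upright, in any order.
- gold: The gold-coloured milling cutter: loose, upright, round, 16 mm diameter, 95 mm long, about 0.14 kg, with a gold collar 24 mm diameter from 40 to 50 mm above its lower (shank) end. Origin at the centre of its lower end, z along it, up. In the stand its lower end is 15 mm above the work surface and its top 110 mm.
- gold_seat (a point): Centre of the underside of the gold cutter's collar, 40 mm above its lower end: this comes to rest on the collet block's top face, at bore.
- grey1: Dark grey milling cutter with a black collar, same size as the gold one, in the stand. Not to be disturbed.
- grey2: Light grey steel milling cutter with a black collar, same size as the gold one, in the stand. Not to be disturbed.
- catch (a joint): Red safety catch: a flat arm 85 mm long that turns about a line along the fixture's x. 0 (up to about 0.2 at the start): it lies aslant across the front of the lever and blocks it; grows as it swings up, over the top and down to the outer (-y) side of the fixture; 1.92 at its stop, fully flipped. The arm stands 35 degrees above level at 0 and again at 1.92. Stiff hinge, under 2 N at the thumb pin, stays where left.
- thumb_pin (a point): Middle of the red thumb pin of the catch: a round rod 14 mm in diameter and about 40 mm long that points along the fixture's -x, 75 mm from the catch pivot line. 113 mm above the work surface when closed or fully flipped, 145 mm at the top of its arc.
- catch_pivot (a point): Point on the catch's pivot line level (in x) with the middle of the thumb pin, 70 mm above the work surface; the pin's middle travels on a circle of 75 mm about it in the plane of the fixture's y and z.
- lever_angle (a joint): Closing lever: hinge along the fixture's y, angle in rad. 0: at rest, leaning 0.436 rad back (to the fixture's +x); grows as its top is pulled to the fixture's -x; 0.85 at its stop. Sprung back to 0: about 4 N at the grip to start, 10 N at the stop. Blocked after about 0.2 while the catch is closed.
- grip (a point): Black cross grip at the top of the lever: a round bar 18 mm in diameter, 80 mm long along the fixture's y. This point is its middle, 160 mm from the lever pivot, 195 mm above the work surface at rest, about 197 mm at the stop, 210 mm between.
- lever: The lever as a whole: a steel rod 14 mm in diameter and 160 mm long with a black cross grip on top. Origin at the pivot; axes equal the fixture's when the lever is at 0 and turn with it.
- lever_pivot (a point): The lever's pivot, 50 mm above the work surface; the grip's middle travels on a circle of 160 mm about it in the plane of the fixture's x and z.
- oil: White oil bottle with a red cap, 52 mm diameter, 100 mm high, loose. Not to be disturbed.
- spanner: Steel spanner 170 mm long lying on the bench beyond the fixture, loose. Not to be disturbed.

How it is judged:
On the way, in this order (a step that is already met when the one before it is completed fails the run):
1. The gold cutter stands in the collet bore, its collar down on the block, let go (horizontal distance between gold_seat and bore below 0.004 m and z of gold_seat in the frame of bore between -0.004 and 0.004 m and angle between gold's own z axis and vertical below 0.08 rad and contact force between the fingers and gold below 0.3 N), for 0.2 s.
2. The catch is flipped right over while the lever is still at rest (value of joint catch above 1.6 rad and value of joint lever_angle below 0.15 rad), for 0.1 s.
3. The lever is pulled to its stop and held by the fingers (value of joint lever_angle above 0.74 rad and contact force between the fingers and lever above 3 N), for 0.2 s.
At the end, for the whole second after the job is handed in: The gold cutter stands free in the collet bore: collar underside within 4 mm of the block's face and of the bore's centre, tilt under 0.08 rad; the catch is beyond 1.6 rad; the lever is beyond 0.74 rad (stop at 0.85), held there by the fingers (more than 3 N) (all of step 1 and all of step 3 and value of joint catch above 1.6 rad); the arm keeps its last pose, push and grip.
It fails at once if A grey cutter is displaced by more than 20 mm or tipped (distance of any of grey1, grey2 from where it was at the start of the episode above 0.02 m or angle between any of grey1, grey2's own z axis and vertical above 0.35 rad).
It fails at once if The oil bottle or the spanner is displaced by more than 30 mm, or the bottle is tipped (distance of any of oil, spanner from where it was at the start of the episode above 0.03 m or angle between oil's own z axis and vertical above 0.35 rad).
It also fails if it takes over 69 s, if anything falls off the work surface, if the arm or the gripper's body presses on something with over 40 N, if the wrist force passes 120 N, or if a joint passes its speed limit or range.

## Robot

A 6-joint arm with a two-finger parallel gripper is mounted at the origin on the work surface. World frame = base frame: x ahead of the robot, y to its left, z up, the work surface at z = 0. Lengths are in m, angles in rad, forces in N, time in s.
With the tool pointing down it reaches from about 0.4 to 0.825 m from the base axis. Payload 7 kg.
Tool frame: the origin (TCP) lies between the finger pads; the fingertips stand 8 mm ahead of it and the grasp point (between the pads) lies 11 mm behind it (arm.finger_overhang is the distance from the TCP to the fingertips, in m); z points along the fingers, y is the line along which they close (so a half turn about z gives the same grasp; the last joint's range is limited). The gripper opens to 88 mm and grips with 3 to 60 N. Pads are 19 mm wide; open, the fingers measure 130 mm over their backs; the gripper's body (78 mm by 193 mm) begins 47 mm behind the grasp point.
Start: joints at [-0.902, 0.359, 0.012, 0, -1.224, -0.288], TCP at [0.251, -0.627, 0.235] pointing down, gripper open.
Joint ranges: [-3.07, 3.07], [-1.43, 2.12], [-1.02, 1.25], [-3.03, 1.67], [-3.05, -0], [-3.03, 3.03]. Speed limits (rad/s): [2.39, 2.39, 3.01, 3.14, 3.14, 3.14].

## Interface

Orientations are given as [roll, pitch, yaw] about the fixed x, y, z axes, in that order (R = Rz(yaw) Ry(pitch) Rx(roll)).
In Python, from station import arm gives the robot as it stands.
- The arm moves only by the tool move_arm, never from a script. Its argument "rows" is text: rows parted by semicolons, each of 7 numbers parted by spaces: the turn, a rotation vector about the tool's x, y, z in degrees, then the shift along the tool's x, y, z in m, then the finger opening in m, from 0 to 0.0876. A call has 1 to 8 rows; each row shifts and turns the commanded pose from where the row before left it, along the tool's axes as they then stand; what a row does not reach is not made up. A row lasts 1/8 s, in which the tool goes at most 62.5 mm and 10.7 degrees, less where a joint would pass 70% of its speed; a pose out of reach is approached as far as the arm can. A call is refused whole if a number of a shift passes 0.0625 or a number of a turn 10.7, either way. A call with a gripper value outside its range is refused whole. The fingers move at their own pace and stop on an object; "squeeze" is the grip in N (left out, the last holds). Time passes only in rows, so rows that do not move let the fingers close. It gives the time, the measured TCP pose, the force, the opening and the grip force at its end, in the units of the state.
- arm.get_state(): the state, without advancing time (a new reading comes with each control period).
- arm.grab_frame(name): name is "scene" or "top"; returns (picture, depth): 384x512x3 uint8, blue, green, red; 384x512 float32, m along the optical axis (not along the pixel's ray), 0 where there is no reading.
- arm.camera_model(name): a dict with "mtx" (3x3 intrinsics, pixels), "camera_from_world" (4x4, takes a point from world to camera coordinates). Camera axes: x right, y down, z forward; pixel columns grow to the right and rows downward; lengths in m; the calibration is good to about 2 mm. A picture is of the moment at which its call begins. camera_model takes no time and is no camera call.
- arm.job_done(): hands the job in; it is judged then, once.
The state is a dict: "t": time; "q": joint angles; "qd": joint speeds; "joint_efforts": joint torques, N m; "eef_pos": TCP position; "ee_rot": TCP orientation; "force": force on the tool from outside, world axes, zero at the start; "moment": the same for the moment, N m; "width": finger opening in m; "gripper_force": force on a finger pad.
Only numpy, scipy, OpenCV 4.12 (cv2) and the standard library are available. Lean on these libraries where they do the work, as an engineer would, in place of code of your own. Each camera call takes 0.05 s, during which the arm holds its last target. There are 200 camera calls.

## Working session

There is one attempt and no reset: what is moved stays moved. The work goes in short steps, Python scripts to look and compute and a tool call to move; the robot and the scene stay as the last step left them, time stands still between calls to the robot, and variables do not carry over. Pictures are saved under pics/ and viewed, at most 10 in all, crops included, and the job is handed in when it is done.

Besides the shell and the picture viewer there is one more tool, called after "Emit:" as name(argument=value, ...), one argument or row to a line, values as JSON. move_arm: Moves the arm, as the interface text tells. Its arguments: {"type":"object","properties":{"rows":{"type":"string"},"squeeze":{"type":"number"}},"required":["rows"]}

```bash
ls; mkdir -p pics
python3 - <<'E'
from station import arm
import cv2,numpy as np
for n in("scene","top"):
    p,d=arm.grab_frame(n);cv2.imwrite(f"pics/{n}0.png",p);np.save(f"pics/{n}0.npy",d)
    m=arm.camera_model(n);print(n,m["mtx"].round(1).tolist(),m["camera_from_world"].round(3).tolist())
print(arm.get_state())
E
```

```text
pics
scene [[358.2, 0.0, 254.2], [0.0, 358.2, 191.7], [0.0, 0.0, 1.0]] [[-0.334, 0.943, 0.002, 0.254], [0.743, 0.264, -0.615, -0.345], [-0.58, -0.204, -0.788, 1.393], [0.0, 0.0, 0.0, 1.0]]
top [[367.3, 0.0, 254.2], [0.0, 367.3, 201.3], [0.0, 0.0, 1.0]] [[0.035, -0.999, -0.001, -0.064], [-0.977, -0.034, -0.212, 0.623], [0.212, 0.009, -0.977, 1.025], [0.0, 0.0, 0.0, 1.0]]
{'t': 0.1, 'q': array([-9.01920860e-01,  3.59277290e-01,  1.11650407e-02, -3.00299198e-04,
       -1.22412424e+00, -2.88124486e-01]), 'qd': array([-0.0003649 , -0.00238691,  0.00314325,  0.00204439, -0.00213438,
        0.00133162]), 'joint_efforts': array([-1.60344749e-03, -5.84160340e+01,  2.93753529e+01,  7.01553494e+00,
        1.01760085e-02, -5.83852352e-05]), 'eef_pos': array([ 0.25067044, -0.6262679 ,  0.23374876]), 'ee_rot': array([ 3.14013163e+00, -1.38581483e-04, -2.76094381e+00]), 'force': array([ 0.5120725 , -0.00914242, -0.27886501]), 'moment': array([ 0.00305894, -0.01169304, -0.00985474]), 'gripper_force': 0.0, 'width': 0.08774574048401938}
```

View pics/scene0.png

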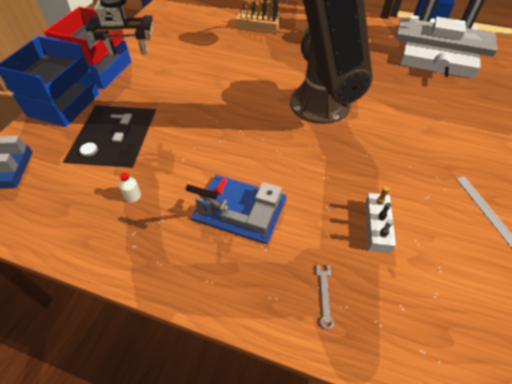

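View pics/top0.png

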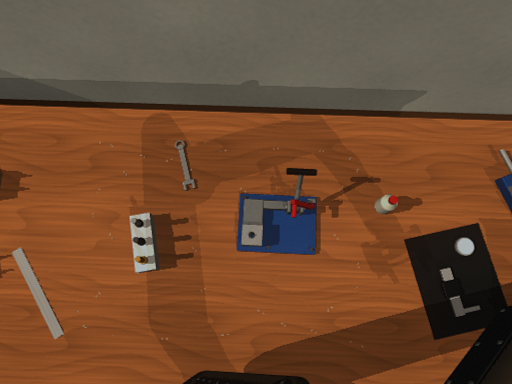

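The scene view shows the fixture around (238,207) with the red catch at (222,185) and the black grip at (204,190). The stand is at (380,222), with the gold cutter at its far end (384,195). In the top view the gold cutter is at (141,260), the bore at (251,235), the grip at (301,172), the catch at (300,207) and the oil bottle at (388,203).

```bash
cat > h.py <<'E'
import numpy as np,cv2
from station import arm
def ray(n,uv,z):
    m=arm.camera_model(n);T=m["camera_from_world"];R,t=T[:3,:3],T[:3,3]
    c=-R.T@t;d=R.T@np.linalg.inv(m["mtx"])@np.array([uv[0],uv[1],1.]);return c+d*(z-c[2])/d[2]
def proj(n,P):
    m=arm.camera_model(n);T=m["camera_from_world"];p=T[:3,:3]@np.asarray(P,float)+T[:3,3];p=m["mtx"]@p;return p[:2]/p[2]
def tri(uv1,uv2):
    A=[];b=[]
    for n,uv in(("scene",uv1),("top",uv2)):
        o=ray(n,uv,0);e=ray(n,uv,.2)-o;e/=np.linalg.norm(e);M=np.eye(3)-np.outer(e,e);A.append(M);b.append(M@o)
    A=np.vstack(A);b=np.hstack(b);s=np.linalg.lstsq(A,b,rcond=None)[0];return s,np.linalg.norm(A@s-b)
E
python3 - <<'E'
from h import *
t=cv2.imread("pics/top0.png");s=cv2.imread("pics/scene0.png")
def crop(i,x,y,w,h,k):return cv2.resize(i[y:y+h,x:x+w],None,fx=k,fy=k,interpolation=cv2.INTER_CUBIC)
a=crop(t,230,160,100,100,4);b=crop(t,120,205,45,75,4);c=crop(s,180,165,112,85,4);d=crop(s,355,175,50,85,4)
H=600;W=800;o=np.zeros((H,W,3),np.uint8)
o[:400,:400]=crop(t,230,160,100,100,4)[:400,:400];
o[:300,400:580]=b;o[:340,590:790]=d
o2=np.zeros((345,450,3),np.uint8);o2[:340,:448]=c
o[400:,:400]=0
cv2.imwrite("pics/c1.png",o);cv2.imwrite("pics/c2.png",cv2.resize(o2,None,fx=1.7,fy=1.7))
for n,im in(("top",t),("scene",s)):
    hsv=cv2.cvtColor(im,cv2.COLOR_BGR2HSV)
    for nm,lo,hi in(("blue",(105,150,40),(125,255,255)),("red",(0,200,60),(4,255,255)),("red2",(174,180,60),(180,255,255)),("gold",(18,120,80),(32,255,255)),("black",(0,0,0),(180,255,28))):
        k,l,st,ce=cv2.connectedComponentsWithStats(cv2.inRange(hsv,lo,hi))
        for i in range(1,k):
            if st[i,4]>8 and 100<ce[i][0]<420 and 130<ce[i][1]<300: print(n,nm,st[i].tolist(),ce[i].round(1))
E
```

```text
top blue [237, 194, 79, 60, 2468] [282.9 228.9]
top blue [299, 197, 17, 4, 36] [305.3 198. ]
top red [389, 196, 9, 8, 59] [392.8 199.4]
top red [291, 200, 23, 17, 159] [299.1 205.8]
top gold [135, 257, 5, 5, 18] [137.2 258.6]
top black [287, 168, 29, 7, 153] [301.2 171.3]
top black [138, 220, 5, 6, 14] [140.5 222.5]
top black [137, 238, 8, 7, 41] [140.9 241. ]
scene blue [209, 179, 10, 11, 47] [213.7 183.9]
scene blue [217, 180, 37, 33, 639] [235.9 195.7]
scene blue [193, 196, 92, 46, 548] [240.4 225.2]
scene red [120, 173, 8, 7, 45] [123.9 175.9]
scene red [214, 180, 11, 13, 47] [219.8 187.2]
scene red2 [216, 179, 10, 14, 28] [221.7 185.1]
scene gold [384, 187, 5, 4, 16] [385.8 188.4]
```

View pics/c1.png

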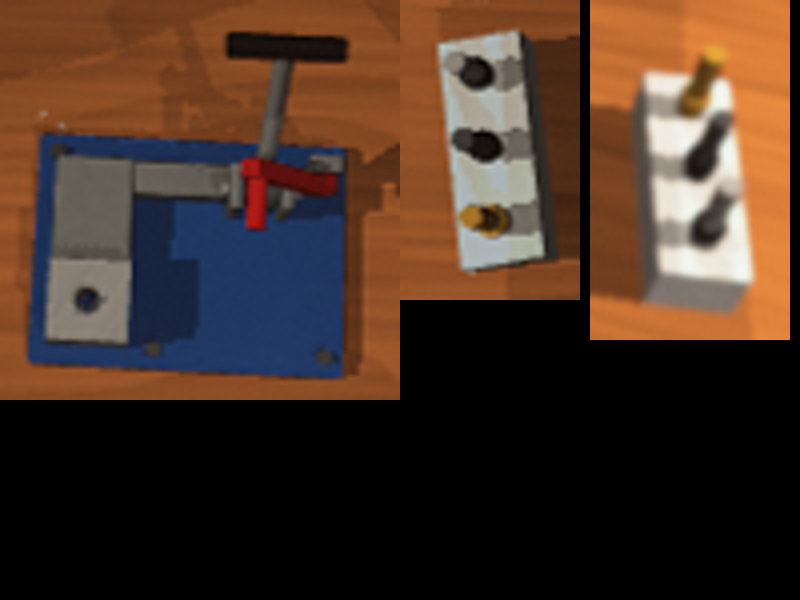

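View pics/c2.png

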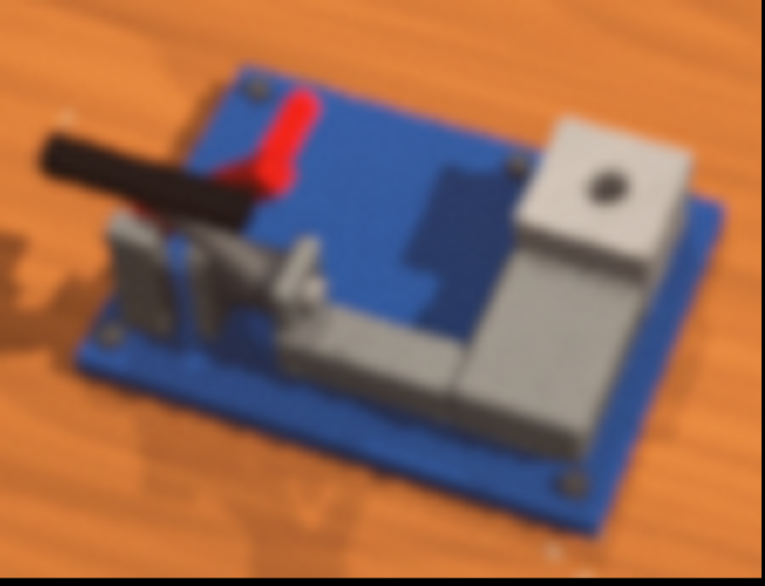

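The crops show the base-plate corners, the bore (top crop (87,299), scene crop (608,187)), the gold top face (top crop (467,218), scene crop (715,55)) and the red thumb pin running towards the near side.

Run:
```python
from h import *
from scipy.optimize import least_squares
T=lambda x,y,ox,oy,k=4:np.array([(x+.5)/k-.5+ox,(y+.5)/k-.5+oy])
t=cv2.imread("pics/top0.png");s=cv2.imread("pics/scene0.png")
def dark(im,u,v,r):
    g=cv2.cvtColor(im,cv2.COLOR_BGR2GRAY).astype(float)[v-r:v+r+1,u-r:u+r+1];m=np.median(g)
    w=np.clip(m-12-g,0,None);yy,xx=np.mgrid[v-r:v+r+1,u-r:u+r+1];return np.array([(w*xx).sum(),(w*yy).sum()])/w.sum()
bt=dark(t,251,234,5);bs=dark(s,269,192,5);print("bore px",bt,bs)
print("bore",ray("top",bt,.06),ray("scene",bs,.06),tri(bs,bt))
C=[T(41,134,230,160),T(345,149,230,160),T(343,378,230,160),T(28,363,230,160)]
loc=[(95,110),(95,-130),(-85,-130),(-85,110)]
W=np.array([ray("top",c,.015)[:2] for c in C])
S=[T(725,208,180,165,6.8),T(245,68,180,165,6.8),T(78,360,180,165,6.8),T(598,535,180,165,6.8)]
Ws=np.array([ray("scene",c,.015)[:2] for c in S]);ls=[(-85,110),(-85,-130),(95,-130),(95,110)]
def fit(L,W):
    L=np.array(L)/1000
    f=lambda p:((L@np.array([[np.cos(p[2]),np.sin(p[2])],[-np.sin(p[2]),np.cos(p[2])]])+p[:2])-W).ravel()
    r=least_squares(f,[.6,-.15,0]);return r.x,(r.fun*1000).round(1)
print("top",fit(loc,W));print("scene",fit(ls,Ws));p,_=fit(loc+ls,np.vstack([W,Ws]));print("both",p)
def F(p,x,y):c,q=np.cos(p[2]),np.sin(p[2]);return p[0]+(c*x-q*y)/1e3,p[1]+(q*x+c*y)/1e3
print("bore from fixture",F(p,-40,65))
gt=T(67,218,120,205);gs=T(125,55,355,175)
print("gold",ray("top",gt,.11),ray("scene",gs,.11),tri(gs,gt))
# stand top corners (top view), z .045
sc=[T(x,y,120,205) for x,y in((38,43),(118,31),(146,257),(64,271))]
print("stand",np.array([ray("top",c,.045)[:2] for c in sc]))
g0,g1=T(227,46,230,160),T(347,48,230,160);print("grip ends",ray("top",g0,.195),ray("top",g1,.195))
for n,u in(("top",T(256,222,230,160)),("scene",T(305,105,180,165,6.8))):print("pin tip",n,ray(n,u,.113),ray(n,u,.12))
print("pin root top",ray("top",T(253,170,230,160),.113))
```

```text
bore px [251.34312473 234.41762452] [269.02136986 192.24328767]
bore [ 0.52649251 -0.03759803  0.06      ] [ 0.52910183 -0.03582526  0.06      ] (array([ 0.52676575, -0.03703292,  0.05672282]), np.float64(0.0007617455400696432))
top (array([ 0.56473801, -0.10431793, -0.0130968 ]), array([ 0.6,  0.8,  1.3, -1.2, -1. , -0.5, -0.8,  1. ]))
scene (array([ 0.57023875, -0.10113003, -0.01787273]), array([-1.2,  2.6, -1.6, -1.1,  2.6, -2.3,  0.2,  0.8]))
both [ 0.56748829 -0.10272399 -0.01547712]
bore from fixture (np.float64(0.5284990489188391), np.float64(-0.03711271606411423))
gold [0.44089811 0.27641876 0.11      ] [0.44533625 0.27508517 0.11      ] (array([0.44120911, 0.27676187, 0.105876  ]), np.float64(0.001330578873484134))
stand [[0.57312335 0.33246857]
 [0.58436238 0.27314115]
 [0.41785059 0.23671094]
 [0.40576816 0.29550245]]
grip ends [ 0.68208862 -0.12649394  0.195     ] [ 0.68344923 -0.20635155  0.195     ]
pin tip top [ 0.57864809 -0.15555238  0.113     ] [ 0.57737678 -0.15484096  0.12      ]
pin tip scene [ 0.56952096 -0.15610378  0.113     ] [ 0.57477251 -0.1534533   0.12      ]
pin root top [ 0.61610189 -0.15297225  0.113     ]
```

Emit:
move_arm(
  rows="0 0 9.4 0 0 0 0.06; 0 0 0 -0.047 0.02 0 0.06; 0 0 0 -0.047 0.02 0 0.06; 0 0 0 -0.047 0.02 0 0.06; 0 0 0 -0.047 0.02 0 0.06; 0 0 0 -0.047 0.02 0 0.06; 0 0 0 -0.047 0.02 0 0.06; 0 0 0 -0.012 0.053 0 0.06",
)

```text
t: 1.1
eef_pos: [0.5029, -0.3934, 0.2324]
ee_rot: [3.14, -0.002, -2.924]
force: [0.9, 1.4, 0.5]
width: 0.06
gripper_force: 0.0
```

Emit:
move_arm(
  rows="0 0 0 -0.012 0.053 0 0.06; 0 0 0 -0.012 0.053 0 0.06; 0 0 0 -0.012 0.053 0 0.06; 0 0 0 -0.012 0.053 0 0.06; 0 0 0 -0.012 0.053 0 0.06; 0 0 0 -0.012 0.053 0 0.06; 0 0 0 -0.012 0.053 0 0.06; 0 0 0 -0.012 0.053 0 0.06",
)

```text
t: 2.1
eef_pos: [0.5029, 0.042, 0.2345]
ee_rot: [3.141, 0.0, -2.925]
force: [2.2, 0.0, -0.6]
width: 0.0602
gripper_force: 0.0
```

Emit:
move_arm(
  rows="0 0 0 0.002 0.048 0 0.06; 0 0 0 0.002 0.048 0 0.06; 0 0 0 0.002 0.048 0 0.06; 0 0 0 0.002 0.048 0 0.06; 0 0 0 0.002 0.048 0 0.06; 0 0 0 0 0 0.03 0.05; 0 0 0 0 0 0.03 0.05; 0 0 0 0 0 0 0.05",
)

```text
t: 3.1
eef_pos: [0.4407, 0.2714, 0.1725]
ee_rot: [-3.139, -0.004, -2.925]
force: [-0.1, -1.2, 0.4]
width: 0.0498
gripper_force: 0.0
```

Run:
```python
from h import *
o=[]
for n,(x,y) in(("top",(85,190)),("scene",(330,140))):
    p,d=arm.grab_frame(n);cv2.imwrite(f"pics/{n}1.png",p)
    o.append(cv2.resize(p[y:y+120,x:x+110],None,fx=3.6,fy=3.6,interpolation=cv2.INTER_CUBIC))
cv2.imwrite("pics/c3.png",np.hstack(o))
s=arm.get_state();print(s["eef_pos"])
P=s["eef_pos"]
for n in("top","scene"):print(n,proj(n,P+[0,0,-.008]),proj(n,[P[0],P[1],.11]))
```

```text
[0.44231212 0.2725702  0.17522657]
top [131.0013649  257.35037849] [137.81682573 258.6566088 ]
scene [391.34871422 173.83260639] [385.08389476 187.33288707]
```

View pics/c3.png

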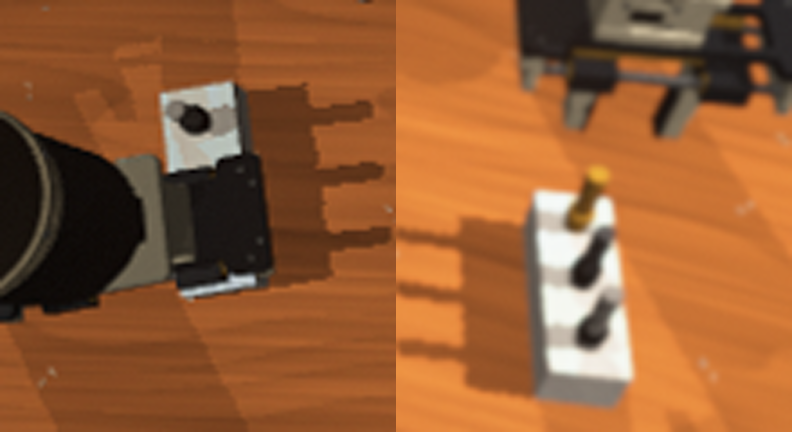

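The top view shows the gripper over the gold end, hiding the cutter. In the scene view the open fingertips at crop (577,127) and (670,132) straddle the gold cutter top at (596,172). It's fine to descend.

Emit:
move_arm(
  rows="0 0 0 0 0.002 0.03 0.05; 0 0 0 0 0 0.03 0.05; 0 0 0 0 0 0.02 0.05; 0 0 0 0 0 0.016 0.05; 0 0 0 0 0 0 0.05; 0 0 0 0 0 0 0.05",
  squeeze=20,
)

```text
t: 3.95
eef_pos: [0.4423, 0.2751, 0.08]
ee_rot: [3.14, 0.002, -2.925]
force: [0.3, 0.6, -0.8]
width: 0.05
gripper_force: 0.0
```

Emit:
move_arm(
  rows="0 0 0 0 0 0 0.03; 0 0 0 0 0 0 0.02; 0 0 0 0 0 0 0.01; 0 0 0 0 0 0 0.0; 0 0 0 0 0 0 0.0; 0 0 0 0 0 0 0.0",
)

```text
t: 4.7
eef_pos: [0.4416, 0.2746, 0.0786]
ee_rot: [3.142, 0.0, -2.925]
force: [0.2, -0.4, 1.2]
width: 0.0156
gripper_force: 20.0
```

Emit:
move_arm(
  rows="0 0 0 0 0 -0.02 0; 0 0 0 0 0 -0.03 0; 0 0 0 0 0 -0.03 0; 0 0 0 0 0 -0.03 0; 0 0 0 -0.001 -0.023 0 0; 0 0 0 -0.002 -0.04 0 0; 0 0 0 -0.002 -0.04 0 0; 0 0 0 -0.002 -0.04 0 0",
)

```text
t: 5.7
eef_pos: [0.479, 0.135, 0.1883]
ee_rot: [-3.142, -0.001, -2.925]
force: [0.4, -0.1, -0.6]
width: 0.0155
gripper_force: 20.0
```

Emit:
move_arm(
  rows="0 0 0 -0.002 -0.04 0 0; 0 0 0 -0.002 -0.04 0 0; 0 0 0 -0.002 -0.04 0 0; 0 0 0 -0.002 -0.04 0 0; 0 0 0 -0.004 -0.02 0.02 0; 0 0 0 0 0 0.02 0; 0 0 0 0 0 0.015 0; 0 0 0 0 0 0 0",
)

```text
t: 6.7
eef_pos: [0.5286, -0.037, 0.1324]
ee_rot: [-3.142, -0.003, -2.925]
force: [-0.8, -0.5, -1.8]
width: 0.0155
gripper_force: 20.0
```

Run:
```python
from h import *
p,d=arm.grab_frame("scene");cv2.imwrite("pics/scene2.png",p)
q,d=arm.grab_frame("top");cv2.imwrite("pics/top2.png",q)
a=cv2.resize(p[135:235,230:310],None,fx=6,fy=6,interpolation=cv2.INTER_CUBIC)
b=cv2.resize(q[190:270,230:310],None,fx=3.5,fy=3.5,interpolation=cv2.INTER_CUBIC)
o=np.zeros((600,780,3),np.uint8);o[:,:480]=a;o[:280,490:770]=b
cv2.imwrite("pics/c4.png",o)
s=arm.get_state();P=s["eef_pos"];print(P,s["force"],s["width"])
zb=P[2]-.0786+.015
for h in(0,.04,.05,.095):print(h,proj("scene",[P[0],P[1],zb+h]))
```

```text
[ 0.52981411 -0.03663059  0.13394346] [ 1.23636685 -0.13422372 -0.79566052] 0.015425989182231686
0 [268.80344929 190.15982696]
0.04 [269.28665551 181.34849526]
0.05 [269.41223029 179.05862198]
0.095 [270.00278345 168.28980392]
```

View pics/c4.png

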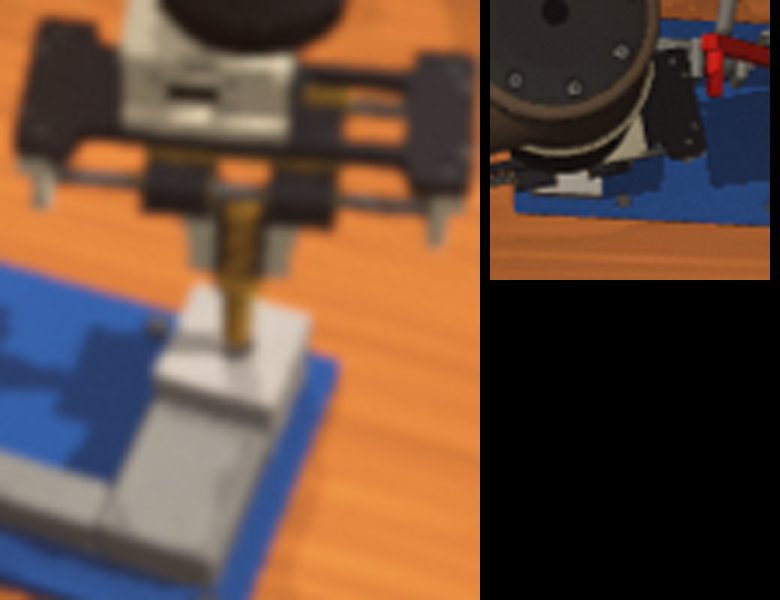

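The scene crop shows the gold cutter held with its shank end at about (236,348), right on the bore at (237,346). I'll refine this to subpixel.

Run:
```python
from h import *
p=cv2.imread("pics/scene2.png");s0=cv2.imread("pics/scene0.png")
P=np.array([.52981,-.03663,.13394]);zb=P[2]-.0786+.015
np.set_printoptions(linewidth=200)
hsv=cv2.cvtColor(p,cv2.COLOR_BGR2HSV)
for v in range(176,197):
    r=p[v,262:278].astype(int); sat=(r.max(1)-r.min(1)); w=np.clip(sat-40,0,None)
    print(v,sat,round((w*np.arange(262,278)).sum()/max(w.sum(),1),2),p[v,268:271].astype(int).mean(0).round())
E_=lambda h,dx=0,dy=0:proj("scene",[P[0]+dx,P[1]+dy,zb+h]).round(2)
dx,dy=.0075,.0026
print("axis low/collar near rims",E_(0,dx,dy),E_(0),E_(.04,dx*1.5,dy*1.5),E_(.05,dx*1.5,dy*1.5))
print("du,dv per mm x,y",proj("scene",[.5281,-.037,.06])-proj("scene",[.5271,-.037,.06]),proj("scene",[.5271,-.036,.06])-proj("scene",[.5271,-.037,.06]))
```

```text
176 [48 33 30 27 26 41 58 67 67 62 48 27 27 32 34 45] 269.51 [27. 60. 91.]
177 [50 33 30 26 25 42 57 64 67 62 47 28 28 32 36 55] 269.98 [27. 59. 89.]
178 [53 36 31 27 29 48 63 68 69 61 43 27 28 32 37 60] 269.76 [28. 64. 94.]
179 [81 63 55 42 40 55 66 70 68 58 40 27 30 33 40 64] 267.61 [28. 65. 96.]
180 [132 118 104  83  65  67  71  70  66  61  49  45  53  59  62  81] 267.19 [28. 65. 97.]
181 [145 130 121 106  86  82  79  75  75  75  76  88 104 111 111 119] 269.08 [ 30.  72. 106.]
182 [110  88  83  80  75  80  85  85  88  94 106 126 143 150 149 151] 271.03 [ 33.  82. 119.]
183 [ 69  47  43  45  49  64  82  89  97 107 122 141 157 163 164 164] 272.77 [ 33.  85. 123.]
184 [ 45  29  27  30  35  51  75  86  95 102 108 118 137 151 157 161] 273.39 [ 35.  84. 121.]
185 [ 35  25  24  26  31  46  71  84  88  85  74  70  87 105 119 130] 273.27 [ 37.  83. 118.]
186 [28 24 25 25 31 45 71 87 91 80 56 42 44 54 65 77] 271.65 [ 39.  86. 122.]
187 [25 26 25 26 31 45 72 90 97 81 53 33 28 30 33 39] 269.69 [ 40.  89. 126.]
188 [26 26 26 26 31 46 74 91 97 80 50 31 25 25 26 27] 269.61 [ 41.  90. 129.]
189 [26 26 25 27 33 47 75 94 97 76 46 29 25 25 25 24] 269.5 [ 42.  92. 131.]
190 [24 24 25 28 34 49 76 94 94 71 42 29 26 25 24 25] 269.37 [ 43.  93. 131.]
191 [22 22 23 25 31 44 65 84 82 59 35 26 25 25 26 24] 269.35 [ 49.  90. 126.]
192 [22 21 22 22 25 31 45 57 55 38 27 25 25 25 26 25] 269.27 [ 59.  86. 112.]
193 [23 23 23 21 21 21 25 30 28 24 23 25 25 26 25 26] 0.0 [ 74.  87. 102.]
194 [25 24 25 24 23 20 19 20 20 22 25 26 25 26 26 25] 0.0 [101. 110. 121.]
195 [25 25 25 25 24 23 22 22 23 23 24 26 25 25 26 26] 0.0 [134. 145. 156.]
196 [25 25 25 25 25 24 24 23 24 24 26 26 26 26 26 26] 0.0 [153. 165. 176.]
axis low/collar near rims [268.85 192.32] [268.8  190.16] [269.37 184.64] [269.5  182.36]
du,dv per mm x,y [-0.10620389  0.25428773] [0.32543088 0.09045568]
```

The cutter's axis coincides with the bore to about 0.3 mm. I'll lower it and watch the force.

Emit:
move_arm(
  rows="0 0 0 0 0 0.008 0; 0 0 0 0 0 0.003 0; 0 0 0 0 0 0.002 0; 0 0 0 0 0 0.002 0; 0 0 0 0 0 0 0",
)

```text
t: 7.42
eef_pos: [0.5287, -0.0372, 0.1183]
ee_rot: [3.142, -0.001, -2.925]
force: [-1.4, -0.7, 0.1]
width: 0.0154
gripper_force: 20.0
```

Emit:
move_arm(
  rows="0 0 0 0 0 0.006 0; 0 0 0 0 0 0.008 0; 0 0 0 0 0 0.008 0; 0 0 0 0 0 0.006 0; 0 0 0 0 0 0.003 0; 0 0 0 0 0 0 0",
)

```text
t: 8.18
eef_pos: [0.5283, -0.0372, 0.0861]
ee_rot: [3.142, -0.003, -2.925]
force: [-2.7, -3.0, -3.7]
width: 0.0156
gripper_force: 20.0
```

Emit:
move_arm(
  rows="0 0 0 0 0 0.002 0; 0 0 0 0 0 0.001 0; 0 0 0 0 0 0 0; 0 0 0 0 0 0 0",
)

```text
t: 8.68
eef_pos: [0.5284, -0.0373, 0.0839]
ee_rot: [-3.142, -0.002, -2.925]
force: [-5.4, -1.9, 0.9]
width: 0.0153
gripper_force: 20.0
```

Emit:
move_arm(
  rows="0 0 0 0.0005 0 0.0005 0; 0 0 0 0 0 0 0; 0 0 0 0 0 0 0.02; 0 0 0 0 0 0 0.03; 0 0 0 0 0 0 0.045; 0 0 0 0 0 0 0.045; 0 0 0 0 0 0 0.045",
)

```text
t: 9.55
eef_pos: [0.5292, -0.0369, 0.0841]
ee_rot: [3.142, 0.0, -2.925]
force: [-0.2, 0.1, -0.5]
width: 0.0443
gripper_force: 0.0
```

Emit:
move_arm(
  rows="0 0 0 0 0 -0.01 0.045; 0 0 0 0 0 -0.02 0.045; 0 0 0 0 0 -0.03 0.045; 0 0 0 0 0 -0.04 0.045; 0 0 0 0 0 -0.04 0.045; 0 0 0 0 0 0 0.045",
)

```text
t: 10.3
eef_pos: [0.531, -0.0368, 0.2284]
ee_rot: [-3.141, 0.007, -2.924]
force: [0.0, -0.7, -1.1]
width: 0.045
gripper_force: 0.0
```

Run:
```python
from h import *
p,d=arm.grab_frame("scene");cv2.imwrite("pics/scene3.png",p)
q,d=arm.grab_frame("top");cv2.imwrite("pics/top3.png",q)
a=cv2.resize(p[130:250,180:300],None,fx=5,fy=5,interpolation=cv2.INTER_CUBIC)
cv2.imwrite("pics/c5.png",a)
print(arm.get_state()["eef_pos"])
for h in(.06,.07,.115):print(h,proj("scene",[.5285,-.037,h]),)
hsv=cv2.cvtColor(p,cv2.COLOR_BGR2HSV);ys,xs=np.nonzero(cv2.inRange(hsv,(12,130,60),(35,255,255))[160:200,255:285])
g=p[160:200,262:278].astype(int)
for v in range(0,36):
    r=g[v];print(v+160,(r.max(1)-r.min(1)))
```

```text
[ 0.5289698  -0.03694102  0.22470699]
0.06 [268.70268591 191.98354531]
0.07 [268.81892376 189.86382796]
0.115 [269.36461442 179.9125949 ]
160 [159 159 160 161 161 160 160 158 158 157 157 158 159 160 162 164]
161 [160 160 161 160 161 161 161 161 160 159 157 158 157 157 158 159]
162 [161 161 160 161 161 162 161 161 162 161 160 159 159 157 156 155]
163 [162 163 163 163 163 164 164 163 163 163 162 162 163 161 159 158]
164 [162 163 162 163 164 164 164 165 164 165 163 164 164 164 164 163]
165 [163 161 160 161 162 164 164 164 166 165 165 165 165 166 166 165]
166 [166 163 161 160 159 159 161 163 165 165 165 166 167 166 167 166]
167 [165 164 163 161 159 158 159 161 161 162 163 165 166 166 166 167]
168 [165 166 164 163 161 160 159 158 159 159 161 161 163 165 165 166]
169 [165 165 164 164 164 162 161 158 159 159 159 159 161 162 163 164]
170 [164 164 164 165 164 164 164 162 161 161 159 158 159 160 161 162]
171 [164 165 165 164 165 164 165 165 164 164 162 161 160 159 159 160]
172 [164 163 165 165 164 165 165 165 165 165 165 165 163 161 160 160]
173 [164 164 164 163 165 165 165 165 165 165 165 165
[... 777 characters left out ...]
0 157 161]
185 [ 36  26  25  27  30  43  69  84  91  88  79  77  89 106 119 130]
186 [30 26 25 27 31 45 69 83 88 76 55 43 45 55 64 77]
187 [26 26 27 29 35 46 68 84 90 77 50 32 28 30 34 40]
188 [26 27 28 35 46 56 73 87 96 87 60 36 26 26 27 27]
189 [ 26  27  33  48  65  69  75  86 102 108  83  46  28  26  25  26]
190 [ 25  27  41  68  86  82  78  87 109 125 103  59  32  25  25  26]
191 [ 24  26  43  78 106 107  97 102 120 132 108  61  33  26  26  26]
192 [ 23  24  38  74 114 129 122 122 130 129  97  54  31  26  26  27]
193 [ 24  23  29  53  91 116 122 124 124 111  79  45  29  25  27  26]
194 [25 24 26 34 52 75 91 97 93 76 55 35 27 26 26 26]
195 [26 25 25 27 31 40 52 59 54 44 34 28 26 26 27 27]
```

View pics/c5.png

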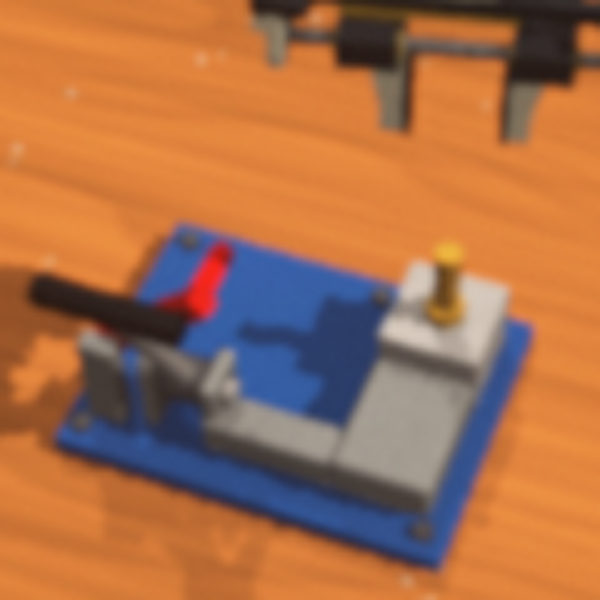

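The scene crop shows the gold cutter upright at (447,285) with its collar on the block, and the gripper clear. Next is the catch.

Emit:
move_arm(
  rows="0 0 6.6 0 0 0 0.045; 0 0 6.6 0 0 0 0.045; 0 0 0 -0.022 -0.04 0 0.045; 0 0 0 -0.022 -0.04 0 0.045; 0 0 0 -0.02 -0.037 0 0.045; 0 0 0 0 0 0.03 0.045; 0 0 0 0 0 0.03 0.045; 0 0 0 0 0 0 0.045",
  squeeze=6,
)

```text
t: 11.4
eef_pos: [0.5891, -0.155, 0.1606]
ee_rot: [3.141, -0.007, 3.127]
force: [-0.1, -0.3, 1.5]
width: 0.0446
gripper_force: 0.0
```

Run:
```python
from h import *
p,d=arm.grab_frame("scene")
a=cv2.resize(p[130:230,180:260],None,fx=6,fy=6,interpolation=cv2.INTER_CUBIC)
cv2.imwrite("pics/c6.png",a)
P=arm.get_state()["eef_pos"];print(P)
for h in(P[2]-.008,.122):print(h,(proj("scene",[P[0],P[1],h])-[180,130])*6)
```

```text
[ 0.59045984 -0.15501446  0.16270723]
0.15470722585069818 [244.93662108 274.81714869]
0.122 [250.05149295 321.1880329 ]
```

View pics/c6.png

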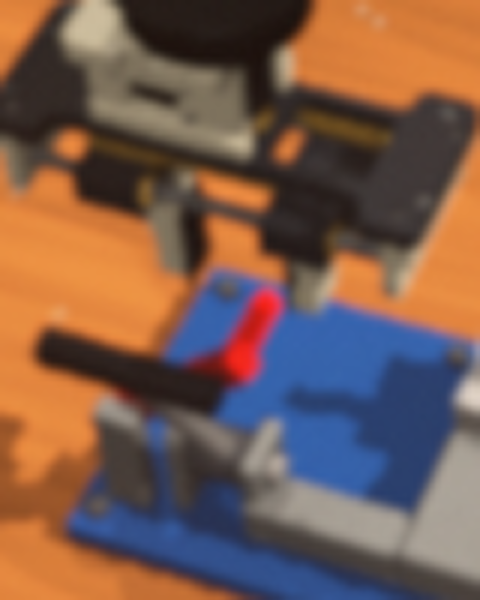

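The scene crop shows the red pin, from (262,300) to (240,355), between the two fingertips at (180,265) and (312,300). Now descend and grip it lightly.

Emit:
move_arm(
  rows="0 0 0 0 0 0.02 0.045; 0 0 0 0 0 0.02 0.045; 0 0 0 0 0 0.011 0.045; 0 0 0 0 0 0 0.03; 0 0 0 0 0 0 0.02; 0 0 0 0 0 0 0.0; 0 0 0 0 0 0 0.0; 0 0 0 0 0 0 0.0",
)

```text
t: 12.45
eef_pos: [0.5918, -0.1547, 0.1136]
ee_rot: [3.141, 0.001, 3.128]
force: [0.4, 2.9, 3.2]
width: 0.0134
gripper_force: 6.0
```

Run:
```python
import numpy as np
a=np.linspace(.78,2.51,17);y=.075*np.cos(a);z=.075*np.sin(a)
print([(round(b,4),round(-c,4)) for b,c in zip(np.diff(y),np.diff(z))])
```

```text
[(np.float64(-0.006), np.float64(-0.0054)), (np.float64(-0.0066), np.float64(-0.0048)), (np.float64(-0.007), np.float64(-0.004)), (np.float64(-0.0074), np.float64(-0.0032)), (np.float64(-0.0077), np.float64(-0.0024)), (np.float64(-0.008), np.float64(-0.0016)), (np.float64(-0.0081), np.float64(-0.0007)), (np.float64(-0.0081), np.float64(0.0002)), (np.float64(-0.008), np.float64(0.001)), (np.float64(-0.0079), np.float64(0.0019)), (np.float64(-0.0076), np.float64(0.0027)), (np.float64(-0.0073), np.float64(0.0035)), (np.float64(-0.0069), np.float64(0.0043)), (np.float64(-0.0064), np.float64(0.005)), (np.float64(-0.0058), np.float64(0.0057)), (np.float64(-0.0051), np.float64(0.0063))]
```

Emit:
move_arm(
  rows="0 0 0 0 -0.006 -0.0054 0; 0 0 0 0 -0.0066 -0.0048 0; 0 0 0 0 -0.007 -0.004 0; 0 0 0 0 -0.0074 -0.0032 0; 0 0 0 0 -0.0077 -0.0024 0; 0 0 0 0 -0.008 -0.0016 0; 0 0 0 0 -0.0081 -0.0007 0; 0 0 0 0 -0.0081 0.0002 0",
)

```text
t: 13.45
eef_pos: [0.5905, -0.2145, 0.1348]
ee_rot: [-3.142, -0.0, 3.128]
force: [0.6, 1.5, 0.8]
width: 0.0135
gripper_force: 6.0
```

Emit:
move_arm(
  rows="0 0 0 0 -0.008 0.001 0; 0 0 0 0 -0.0079 0.0019 0; 0 0 0 0 -0.0076 0.0027 0; 0 0 0 0 -0.0073 0.0035 0; 0 0 0 0 -0.0069 0.0043 0; 0 0 0 0 -0.0064 0.005 0; 0 0 0 0 -0.0058 0.0057 0; 0 0 0 0 -0.005 0.006 0",
)

```text
t: 14.45
eef_pos: [0.5897, -0.269, 0.1043]
ee_rot: [3.142, -0.0, 3.128]
force: [-1.4, 1.2, -0.3]
width: 0.0136
gripper_force: 6.0
```

Emit:
move_arm(
  rows="0 0 0 0 0 0 0; 0 0 0 0 0 0 0",
)

```text
t: 14.7
eef_pos: [0.5897, -0.2688, 0.1046]
ee_rot: [-3.142, -0.001, 3.128]
force: [-1.0, -0.1, -1.9]
width: 0.0136
gripper_force: 6.0
```

The pin is at about 1.9 rad. I'll release it, rise, and check from the joint readings which way to turn.

Emit:
move_arm(
  rows="0 0 0 0 0 0 0.03; 0 0 0 0 0 0 0.045; 0 0 0 0 0 0 0.045; 0 0 0 0 0 -0.03 0.045; 0 0 0 0 0 -0.04 0.045; 0 0 0 0 0 -0.04 0.045; 0 0 0 0 0 -0.04 0.045; 0 0 0 0 0 0 0.045",
)

```text
t: 15.7
eef_pos: [0.5917, -0.2692, 0.2593]
ee_rot: [-3.14, 0.007, 3.128]
force: [0.9, -0.1, -1.0]
width: 0.0447
gripper_force: 0.0
```

Emit:
move_arm(
  rows="0 0 0 -0.031 0.043 0 0.045; 0 0 0 -0.031 0.043 0 0.045; 0 0 0 -0.031 0.043 0 0.045; 0 0 0 0 0 0 0.045",
)

```text
t: 16.2
eef_pos: [0.6861, -0.1377, 0.253]
ee_rot: [3.141, -0.002, 3.131]
force: [-0.2, -0.0, -0.2]
width: 0.0448
gripper_force: 0.0
```

Run:
```python
from h import *
s=arm.get_state();print(s["q"].round(3),s["eef_pos"],s["ee_rot"])
p,d=arm.grab_frame("scene");q,d=arm.grab_frame("top");cv2.imwrite("pics/top4.png",q)
a=cv2.resize(p[110:230,170:290],None,fx=5,fy=5,interpolation=cv2.INTER_CUBIC)
cv2.imwrite("pics/c7.png",a)
for f in(60,-60),:
  print("pin exp",(proj("scene",[.592,-.2688,.115])-[170,110])*5,"grip exp",(proj("scene",[.685,-.163,.195])-[170,110])*5)
```

```text
[ 7.900e-02  3.910e-01  1.020e-01 -1.000e-03 -1.284e+00 -1.660e+00] [ 0.68611463 -0.13767087  0.25302805] [ 3.14121159e+00 -1.59099622e-03  3.13146816e+00]
pin exp [ 72.31857771 325.23759483] grip exp [157.97009925 410.05208753]
```

View pics/c7.png

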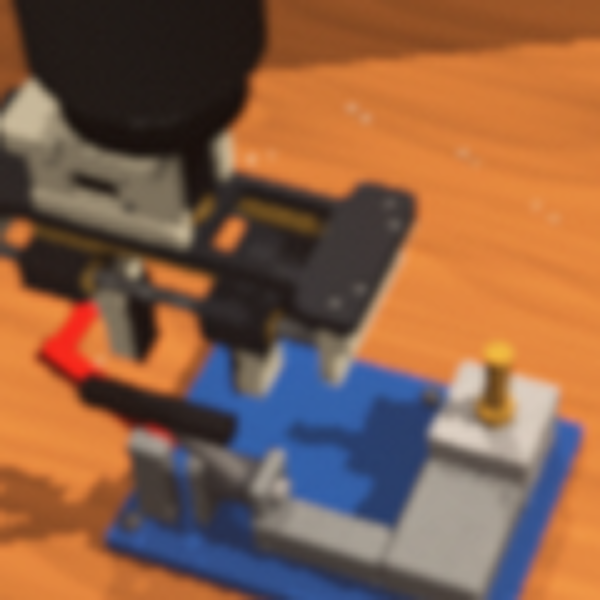

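The scene crop shows the catch flipped over to the left (pin (80,320)), the gold cutter upright at (497,385), and the grip bar at (158,407) as predicted. Next I turn the tool 90° over the bar.

Emit:
move_arm(
  rows="0 0 -10 0 0 0 0.05; 0 0 -10 0 0 0 0.05; 0 0 -10 0 0 0 0.05; 0 0 -10 0 0 0 0.05; 0 0 -10 0 0 0 0.05; 0 0 -10 0 0 0 0.05; 0 0 -10 0 0 0 0.05; 0 0 -10 0 0 0 0.05",
)

```text
t: 17.3
eef_pos: [0.6838, -0.1423, 0.2549]
ee_rot: [3.141, -0.0, -1.755]
force: [-0.3, 0.3, -0.3]
width: 0.0502
gripper_force: 0.0
```

Emit:
move_arm(
  rows="0 0 -10 0 0 0 0.05; 0 0 0 0 0 0 0.05; 0 0 0 0 0 0 0.05",
)

```text
t: 17.68
eef_pos: [0.6843, -0.1416, 0.255]
ee_rot: [-3.142, -0.0, -1.589]
force: [-0.3, 0.4, 0.4]
width: 0.0496
gripper_force: 0.0
```

Emit:
move_arm(
  rows="0 0 0 0 0 0.025 0.05; 0 0 0 0 0 0.025 0.05; 0 0 0 0 0 0.02 0.05; 0 0 0 0 0 0 0.05; 0 0 0 0 0 0 0.03; 0 0 0 0 0 0 0; 0 0 0 0 0 0 0; 0 0 0 0 0 0 0",
  squeeze=20,
)

```text
t: 18.68
eef_pos: [0.6836, -0.1409, 0.1853]
ee_rot: [3.14, 0.0, -1.585]
force: [-4.2, 2.0, 5.8]
width: 0.0174
gripper_force: 20.0
```

Run:
```python
import numpy as np
a=np.linspace(0,.80,13)-.436;x=.16*np.sin(a);z=.16*np.cos(a)
print([(round(float(b),4),round(float(-c),4)) for b,c in zip(np.diff(x),np.diff(z))])
```

```text
[(0.0098, -0.0042), (0.0101, -0.0035), (0.0103, -0.0028), (0.0104, -0.0021), (0.0106, -0.0014), (0.0106, -0.0007), (0.0107, -0.0), (0.0106, 0.0007), (0.0106, 0.0014), (0.0105, 0.0021), (0.0103, 0.0028), (0.0101, 0.0035)]
```

Emit:
move_arm(
  rows="0 0 0 0 0.0098 -0.0042 0; 0 0 0 0 0.0101 -0.0035 0; 0 0 0 0 0.0103 -0.0028 0; 0 0 0 0 0.0104 -0.0021 0; 0 0 0 0 0.0106 -0.0014 0; 0 0 0 0 0.0106 -0.0007 0; 0 0 0 0 0.0107 0 0; 0 0 0 0 0.0106 0.0007 0",
)

```text
t: 19.68
eef_pos: [0.6063, -0.1397, 0.2028]
ee_rot: [-3.129, -0.001, -1.583]
force: [9.0, 1.5, 6.9]
width: 0.0174
gripper_force: 20.0
```

Emit:
move_arm(
  rows="0 0 0 0 0.0106 0.0014 0; 0 0 0 0 0.0105 0.0021 0; 0 0 0 0 0.0103 0.0028 0; 0 0 0 0 0.0101 0.0035 0; 0 0 0 0 0 0 0; 0 0 0 0 0 0 0",
)

```text
t: 20.42
eef_pos: [0.5644, -0.139, 0.1926]
ee_rot: [-3.131, -0.0, -1.583]
force: [6.4, 2.2, 7.7]
width: 0.0173
gripper_force: 20.0
```

Emit:
move_arm(
  rows="0 0 0 0 0.003 0.0012 0; 0 0 0 0 0.003 0.0013 0; 0 0 0 0 0.003 0.0013 0; 0 0 0 0 0 0 0; 0 0 0 0 0 0 0",
)

```text
t: 21.05
eef_pos: [0.5559, -0.1388, 0.1891]
ee_rot: [-3.13, -0.0, -1.583]
force: [7.9, 3.4, 8.5]
width: 0.0176
gripper_force: 20.0
```

Emit:
move_arm(
  rows="0 0 0 0 0.002 0.0008 0; 0 0 0 0 0.002 0.0008 0; 0 0 0 0 0 0 0; 0 0 0 0 0 0 0; 0 0 0 0 0 0 0",
)

```text
t: 21.68
eef_pos: [0.552, -0.1388, 0.1873]
ee_rot: [-3.13, -0.0, -1.583]
force: [8.7, 1.1, 8.1]
width: 0.0179
gripper_force: 20.0
```

Run:
```python
from h import *
s=arm.get_state();print(s["eef_pos"],s["force"],s["gripper_force"])
p,d=arm.grab_frame("scene")
cv2.imwrite("pics/c8.png",cv2.resize(p[110:230,170:290],None,fx=5,fy=5,interpolation=cv2.INTER_CUBIC))
```

```text
[ 0.55204924 -0.13875039  0.18730206] [8.73823414 1.05848182 8.09685733] 19.99689906835556
```

View pics/c8.png

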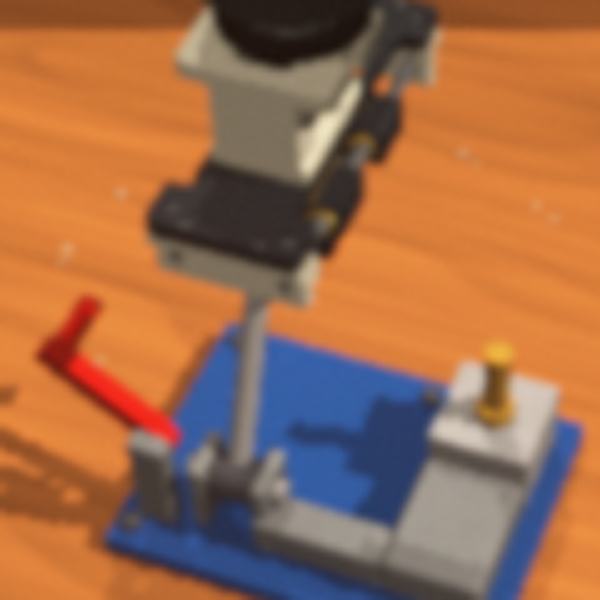

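The scene crop shows the lever pulled over towards the near side in the grip, the catch flipped, and the gold cutter seated at (497,385). Everything is in place, so I'm handing in.

```bash
python3 -c "
from station import arm
print(arm.job_done())"
```

```text
the job is handed in; nothing more can be done
None
```

I handed the job in after about 22 s of arm time: the gold cutter is seated in the collet bore, the catch is flipped over (about 1.9 rad), and the gripper is holding the lever at about its 0.85 rad stop. The angles are worked out from the arm's position, and no verdict came back.

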